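# Press the stain flask into the sprung mixer cradle

## Robot

A 7-joint arm with a two-finger parallel gripper is mounted at the origin on the work surface. World frame = base frame: x ahead of the robot, y to its left, z up, the work surface at z = 0. Lengths are in m, angles in rad, forces in N, time in s.
With the tool pointing down it reaches from about 0.4 to 0.85 m from the base axis. Payload 10.4 kg.
Tool frame: the origin (TCP) lies at the very end of the fingers, on their centre line; the grasp point (between the pads) lies 19 mm behind it; z points along the fingers, y is the line along which they close (so a half turn about z gives the same grasp; the last joint's range is limited). The gripper opens to 85 mm and grips with 20 to 120 N. Pads are 22 mm wide; open, the fingers measure 114 mm over their backs; the gripper's body (76 mm by 85 mm) begins 54 mm behind the grasp point. The pads swing forward as they close: fully open they stand 13 mm farther back than shut.
Start: joints at [1.078, 0.332, -0.065, 1.46, 0.022, 1.35, -0.088], TCP at [0.283, -0.557, 0.231] pointing down, gripper open.
Joint ranges: [-2.6, 2.6], [-0.5, 2.12], [-1.47, 1.34], [0.16, 2.42], [-1.27, 4.41], [0.06, 2.06], [-2.6, 2.6]. Speed limits (rad/s): [2.22, 2.22, 2.79, 2.79, 3.14, 3.14, 3.14].

## Interface

Orientations are given as a unit quaternion [x, y, z, w].
In Python, from workcell import manip, vision, order gives the robot as it stands. The module is installed in compiled form; this text tells all that it offers.
- The arm moves only by the tool move_arm, never from a script. Its argument "motion" is a list of rows, each a list of 3 entries, a list of its own where there are three numbers: the shift along the tool's x, y, z scaled (see below), then the turn, a rotation vector about the tool's x, y, z scaled (see below), then the opening, from -1 (shut) to 1 (fully open). In form: [[[dx, dy, dz], [wx, wy, wz], hand], ...]. A call has 1 to 12 rows; each row shifts and turns the commanded pose from where the row before left it, along the tool's axes as they then stand; what a row does not reach is not made up. The controller multiplies each number of a shift by 0.75 m and each number of a turn by pi/4 rad. A row lasts 1/10 s, in which the tool goes at most 50 mm and 8.59 degrees, less where a joint would pass 70% of its speed; a pose out of reach is approached as far as the arm can. A call with a number of a shift or a turn outside -1 to 1 is refused whole. A call with a gripper value outside its range is refused whole. The fingers move at their own pace and stop on an object; "newtons" is the grip in N (left out, the last holds). Time passes only in rows, so rows that do not move let the fingers close. It gives the time, the measured TCP pose, the force, the opening and the grip force at its end, in the units of the state.
- manip.get_obs(): the state, without advancing time (a new reading comes with each control period).
- vision.camera(name): name is "side" or "top"; returns a dict with "pixels" (420x560x3 uint8, red, green, blue), "fx", "fy", "cx", "cy" (pixels), "R" (3x3) and "t" (3): a world point X has camera coordinates R X + t. Camera axes: x right, y down, z forward; pixel columns grow to the right and rows downward; lengths in m; the calibration is good to about 2 mm. A picture is of the moment at which its call begins. There is no depth.
- order.hand_in(): hands the job in; it is judged then, once.
The state is a dict: "clock": time; "joint_pos": joint angles; "joint_velocities": joint speeds; "tau": joint torques, N m; "position": TCP position; "ee_rot": TCP orientation; "ft_force": force on the tool from outside, world axes, zero at the start; "torque": the same for the moment, N m; "grip_width": opening from 0.0 (shut) to 1.0 (fully open); "grasp_force": force on a finger pad.
Only numpy, scipy, OpenCV 4.12 (cv2) and the standard library are available. Lean on these libraries where they do the work, as an engineer would, in place of code of your own. Each camera call takes 0.05 s, during which the arm holds its last target. There are 200 camera calls.

## Task

Mix the stain: the round flask is too small for the sprung ring of the bench mixer, so first stand the larger of the two aluminium reducer cups in the ring, then the narrower, taller cup inside it. Then take the flask out of its cork ring, set its bulb in the mouth of the narrow cup, press it upright all the way down against the spring, and finish while still holding it pressed down. Leave the other things on the bench where they are.

Things in the scene. Friction and masses are not known exactly. Their poses are not given: they have to be found in the camera images.
- mixer: Bench mixer, a low grey box 130 x 130 mm and 46 mm high with a black disc on top (to 49 mm) under the sprung ring; fixed. Origin: centre of its underside on the bench; z up, knob on its -x face.
- cradle_floor (a point): Centre of the floor inside the sprung steel ring on the mixer. Ring: inside diameter 64 mm, outside 76 mm, its rim 20 mm above this floor. Floor 71 mm above the bench at rest; sinks with the ring. z up.
- cradle (a joint): How far the sprung ring is pressed down, m: 0 at rest, 0.015 fully down at its stop. Moves straight down only. The spring is preloaded: the weight of the cups and flask alone does not move it; with them in it, it starts to sink at a push of about 4 N and reaches the stop at about 12 N; it springs back when let go.
- cup_large: Larger reducer cup, round, open, plain aluminium: outside diameter 58 mm, height 40 mm, wall 3 mm (inside 52 mm), floor 4 mm thick, bottom 8 mm tapering to a 50 mm foot. Stands upright. Origin: centre of its underside, z up. In the ring its top 20 mm stand clear of the ring.
- cup_large_floor (a point): Centre of the inner floor of the larger cup, 4 mm above its underside; z up.
- cup_small: Narrower, taller reducer cup, round, open, plain aluminium: outside diameter 46 mm, height 58 mm, wall 3 mm (inside 40 mm), bottom 8 mm tapering to a 38 mm foot. Stands upright. Origin: centre of its underside, z up. In the larger cup its top 22 mm stand clear.
- cup_small_rim (a point): Centre of the mouth of the narrower cup, 58 mm above its underside; z up.
- flask: Stoppered amber glass flask, one rigid piece: round bulb 52 mm diameter, straight neck 22 mm diameter from 50 to 88 mm above the bulb's bottom, lip 26 mm diameter from 88 to 92 mm, cork to 98 mm. About 0.13 kg. Origin: the bottom of the bulb, z up along the neck. Stands neck up in the cork ring.
- flask_bulb (a point): Centre of the flask's bulb, 26 mm above its bottom. Set in the narrow cup's mouth it lies about 16.5 mm above that rim.
- flask_neck (a point): Point on the axis of the flask's neck, 72 mm above the bulb's bottom; the place to grip.
- cork_ring: Cork ring that the flask stands in: 80 mm outside, 36 mm hole, 20 mm high; fixed to the bench. Origin: centre of its underside.
- wide_tin: Bystander: wide open aluminium tin, 88 mm diameter, 30 mm high, too wide for the ring. Origin: centre of its underside.
- pipe_blank: Bystander: roughed-out wooden tobacco pipe, block 42 x 36 x 44 mm with a shank reaching 85 mm along +x. Origin: under the block.
- screwdriver: Bystander: screwdriver 180 mm long lying along its x axis. Origin: its underside.
- tape_reel: Bystander: white reel lying flat, 56 mm diameter, 18 mm high. Origin: centre of its underside.
- wrench: Bystander: wrench 160 mm long lying along its x axis. Origin: its underside.
There are look-alikes about, which are no part of the job. What is shaped like the cup_small but pink is not meant. What is shaped like the cup_large but blue is not meant.

How it is judged:
By the outcome, as a careful person would: the job done as asked, in the order asked, and still so for the second after the job is handed in, while the arm keeps its last pose, push and grip.
It also fails if it takes over 72 s, if anything falls off the work surface, if the arm or the gripper's body presses on something with over 40 N, if the wrist force passes 120 N, or if a joint passes its speed limit or range.

## Working session

There is one attempt and no reset: what is moved stays moved. The work goes in short steps, Python scripts to look and compute and a tool call to move; the robot and the scene stay as the last step left them, time stands still between calls to the robot, and variables do not carry over. Pictures are saved under pics/ and viewed, at most 10 in all, crops included, and the job is handed in when it is done.

Besides the shell and the picture viewer there is one more tool, called after "Request:" by a JSON object that holds its "op" and its "data", one argument or row to a line. move_arm: Moves the arm, as the interface text tells. Its arguments: {"type":"object","properties":{"motion":{"type":"array"},"newtons":{"type":"number"}},"required":["motion"]}

```bash
mkdir -p pics; python3 - <<'E'
from workcell import manip, vision
import cv2
o=manip.get_obs(); print({k:o[k] for k in('clock','position','ee_rot','grip_width')})
for n in('side','top'):
    c=vision.camera(n); print(n,c['fx'],c['fy'],c['cx'],c['cy'],c['R'],c['t'])
    cv2.imwrite(f'pics/{n}0.png',cv2.resize(c['pixels'][:,:,::-1],(800,600),interpolation=cv2.INTER_CUBIC)); cv2.imwrite(f'{n}0_raw.png',c['pixels'][:,:,::-1])
E
```

```text
{'clock': 0.0, 'position': array([ 0.28275594, -0.55697682,  0.2305432 ]), 'ee_rot': array([ 9.72541108e-01,  2.32730155e-01, -1.79714165e-04, -6.59694546e-04]), 'grip_width': 0.9957435280277269}
side 492.89919019754575 492.89919019754575 276.70345822725915 209.4222902652147 [[-0.86836716 -0.49572981  0.01379966]
 [-0.27097929  0.45100047 -0.85039332]
 [ 0.41534166 -0.74219305 -0.52596651]] [0.44937859 0.23181049 0.81115339]
top 469.1273823811019 469.1273823811019 273.8947250138122 207.93768813030206 [[-0.01749941 -0.99977995  0.01156844]
 [-0.99249694  0.01596928 -0.12122214]
 [ 0.12101073 -0.01360296 -0.99255799]] [-0.04938688  0.56520247  1.217857  ]
```

View pics/side0.png

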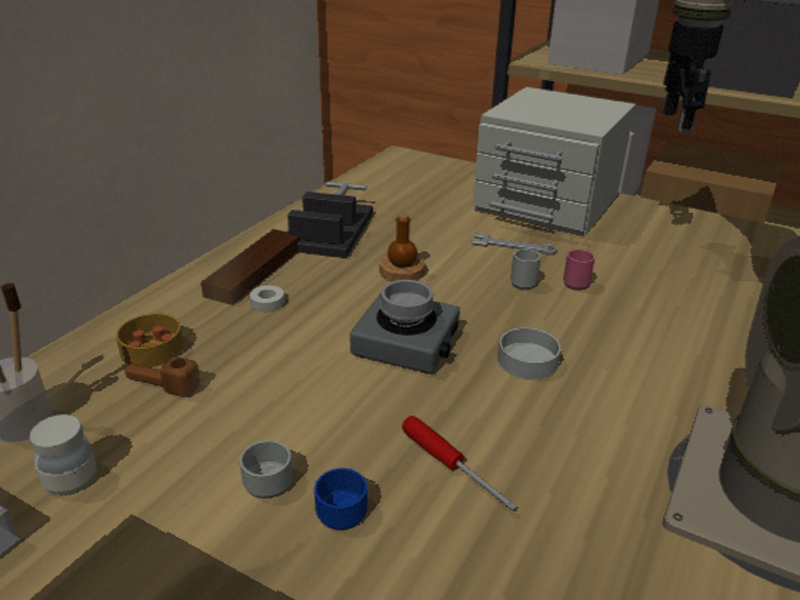

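View pics/top0.png

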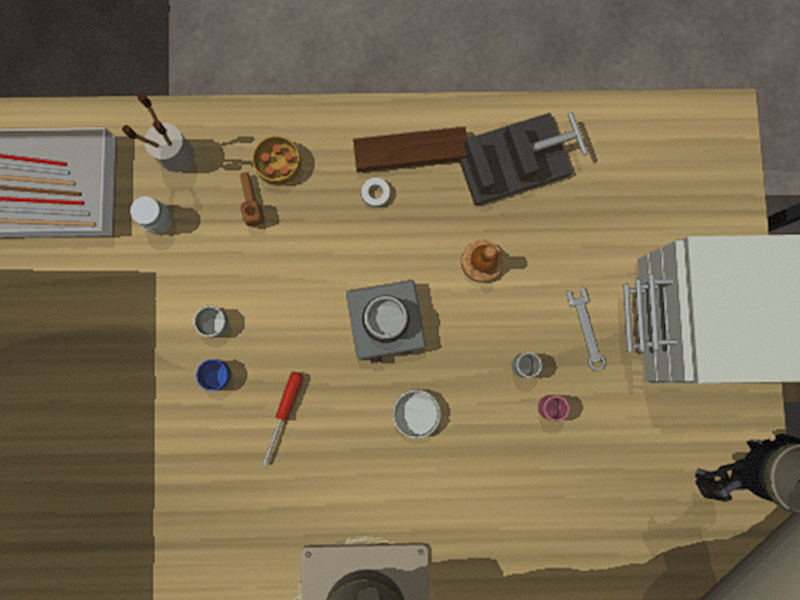

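In the side picture, the plain short cup is at (267,468) with its blue look-alike at (341,498). The plain tall cup is at (525,268) with its pink look-alike at (578,269). The wide tin is at (529,352), the ring at (407,298) and the flask at (402,245). In the top picture they are at: plain short cup (211,321), blue (213,375), plain tall cup (528,365), pink (553,407), ring (386,318), flask (486,257). The plain aluminium ones fit the description; I'll confirm them in enlarged crops.

```bash
python3 - <<'E'
import cv2,numpy as np
P={'side':[(187,328),(367,188),(281,172),(284,210)],'top':[(148,225),(370,256),(338,182),(270,223)]}
for n,l in P.items():
    im=cv2.imread(n+'0_raw.png'); T=[]
    for (u,v) in l:
        x,y=u-33,v-25
        t=cv2.resize(im[y:y+50,x:x+66],None,fx=6,fy=6,interpolation=cv2.INTER_CUBIC)
        t=cv2.convertScaleAbs(t,alpha=1.5)
        for k in range(x,x+66):
            if k%10==0:
                cv2.line(t,((k-x)*6+3,0),((k-x)*6+3,300),(0,255,255) ,1) if 0 else cv2.line(t,((k-x)*6+3,0),((k-x)*6+3,8),(0,255,255),1); cv2.putText(t,str(k),((k-x)*6-8,20),0,.4,(0,255,255),1)
        for k in range(y,y+50):
            if k%10==0: cv2.line(t,(0,(k-y)*6+3),(8,(k-y)*6+3),(0,255,255),1); cv2.putText(t,str(k),(10,(k-y)*6+7),0,.4,(0,255,255),1)
        t[-1]=0;t[:,-1]=0; T.append(t)
    cv2.imwrite(f'pics/crop_{n}.png',np.vstack([np.hstack(T[:2]),np.hstack(T[2:])]))
E
```

```text
(no output)
```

View pics/crop_side.png

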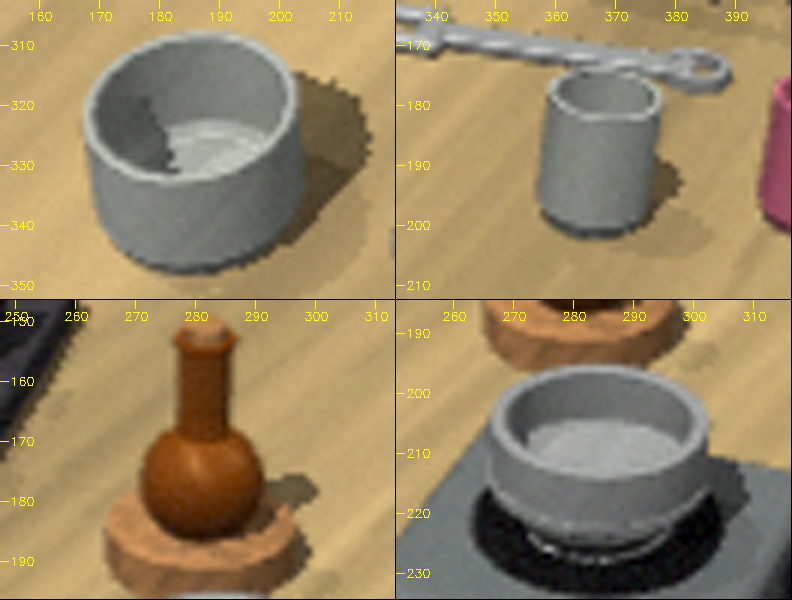

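View pics/crop_top.png

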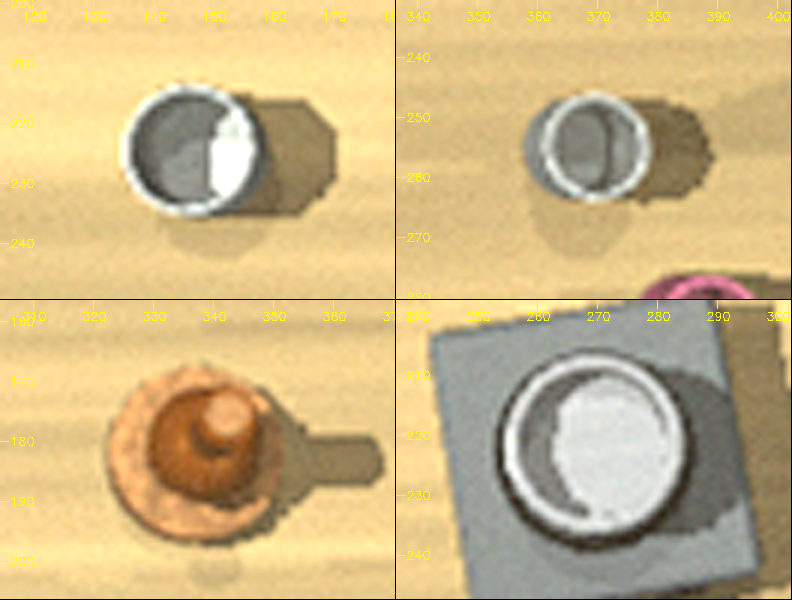

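The crops confirm plain aluminium short and tall cups (side rims at raw (185.5,320.6) and (368.3,178.3)). The flask stands upright in the cork ring and the sprung ring is empty. Next I triangulate.

```bash
cat > h.py <<'E'
import numpy as np
from workcell import vision
def tri(cs,ct,a,b):
    A=[];B=[]
    for c,(u,v) in((cs,a),(ct,b)):
        R,t=np.array(c['R']),np.array(c['t'])
        for q,r,f,m in((u,0,c['fx'],c['cx']),(v,1,c['fy'],c['cy'])):
            k=(q-m)/f; A.append(R[r]-k*R[2]); B.append(k*t[2]-t[r])
    X,res,_,_=np.linalg.lstsq(np.array(A),np.array(B),rcond=None); return X,res**.5
E
python3 - <<'E'
from h import *
cs,ct=vision.camera('side'),vision.camera('top')
for n,a,b,z in(('large rim',(185.5,320.6),(146.2,224.6),.04),('small rim',(368.3,178.3),(369.8,255.1),.058),('bulb',(281.2,176.2),(339.3,181),.0388),('cork',(282.2,150.2),(343,175.8),.1108),('ring',(284.4,204.8),(269.4,222.2),.091)):
    X,r=tri(cs,ct,a,b); print(n,X.round(4),r.round(4),'expect z',z, 'reach',np.hypot(*X[:2]).round(3),'bearing',np.arctan2(X[1],X[0]).round(3))
E
```

```text
large rim [0.5266 0.2799 0.0404] [0.003] expect z 0.04 reach 0.596 bearing 0.489
small rim [ 0.436  -0.3041  0.0603] [0.0027] expect z 0.058 reach 0.532 bearing -0.609
bulb [ 0.6356 -0.2339  0.0428] [0.0039] expect z 0.0388 reach 0.677 bearing -0.353
cork [ 0.6351 -0.2329  0.1142] [0.0024] expect z 0.1108 reach 0.676 bearing -0.352
ring [ 0.5234 -0.0449  0.0928] [0.0037] expect z 0.091 reach 0.525 bearing -0.086
```

Request:
{"op": "move_arm", "data": {
  "motion": [
    [[0.04,-0.042,0],[0,0,0],1],
    [[0.04,-0.042,0],[0,0,0],1],
    [[0.04,-0.042,0],[0,0,0],1],
    [[0.04,-0.042,0],[0,0,0],1],
    [[0.04,-0.042,0],[0,0,0],1],
    [[0.04,-0.042,0],[0,0,0],1],
    [[0.04,-0.042,0],[0,0,0],1],
    [[0.04,-0.042,0],[0,0,0],1],
    [[0.04,-0.042,0],[0,0,0],1],
    [[0.04,-0.042,0],[0,0,0],1]
  ],
  "newtons": 40
}}

```text
clock: 1.2
position: [0.408, -0.1389, 0.2314]
ee_rot: [0.973, 0.233, 0.0, 0.0]
ft_force: [0.7, 0.5, 0.8]
grip_width: 0.999
grasp_force: 0.0
```

Request:
{"op": "move_arm", "data": {
  "motion": [
    [[0.04,-0.042,0],[0,0,0],1],
    [[0.04,-0.042,0],[0,0,0],1],
    [[0.04,-0.042,0],[0,0,0],1],
    [[0.04,-0.042,0],[0,0,0],1],
    [[0.04,-0.042,0],[0,0,0],1],
    [[0.04,-0.042,0],[0,0,0],1],
    [[0.04,-0.042,0],[0,0,0],1],
    [[0.04,-0.042,0],[0,0,0],1],
    [[0.04,-0.042,0],[0,0,0],1],
    [[0.04,-0.042,0],[0,0,0],1],
    [[0,0,0],[0,0,0],1],
    [[0,0,0],[0,0,0],1]
  ]
}}

```text
clock: 2.4
position: [0.5323, 0.2771, 0.2306]
ee_rot: [0.972, 0.234, -0.001, -0.0]
ft_force: [-0.2, -0.1, 0.3]
grip_width: 1.001
grasp_force: 0.0
```

```bash
cat >> h.py <<'E'
from scipy.spatial.transform import Rotation as Ro
from workcell import manip
def go(x,y,z):
    o=manip.get_obs(); R=Ro.from_quat(o['ee_rot']); d=np.array([x,y,z])-o['position']
    tilt=R.inv().apply([0,0,-1])
    print('t',round(o['clock'],2),'pos',np.round(o['position'],4),'q',np.round(o['ee_rot'],4),'j',np.round(o['joint_pos'],2))
    print('F',np.round(o['ft_force'],1),'w',round(o['grip_width'],3),'g',np.round(o['grasp_force'],1),'toolaxes x,y',R.as_matrix()[:,:2].T.round(3).tolist(),'down in tool',tilt.round(4))
    print('shift units',np.round(R.inv().apply(d)/.75,4),'|d|',np.linalg.norm(d).round(4))
E
python3 -c "
from h import *
go(.5266,.2799,.10)"
```

```text
t 2.4 pos [0.5323 0.2771 0.2306] q [ 9.723e-01  2.338e-01 -7.000e-04 -3.000e-04] j [ 0.07  0.39 -0.81  1.5   0.28  1.38 -1.85]
F [-0.2 -0.1  0.3] w 1.001 g 0.0 toolaxes x,y [[0.891, 0.455, -0.001], [0.455, -0.891, -0.001]] down in tool [1.2e-03 8.0e-04 1.0e+00]
shift units [-0.0048 -0.0067  0.1742] |d| 0.1308
```

Request:
{"op": "move_arm", "data": {
  "motion": [
    [[-0.0024,-0.0034,0.046],[0,0,0],1],
    [[-0.0024,-0.0033,0.046],[0,0,0],1],
    [[0,0,0.046],[0,0,0],1],
    [[0,0,0.046],[0,0,0],1],
    [[0,0,0.04],[0,0,0],1],
    [[0,0,0.03],[0,0,0],1],
    [[0,0,0.024],[0,0,0],1],
    [[0,0,0],[0,0,0],1],
    [[0,0,0],[0,0,0],1]
  ]
}}

```text
clock: 3.3
position: [0.5278, 0.2785, 0.0236]
ee_rot: [0.973, 0.232, 0.0, 0.0]
ft_force: [-0.3, 0.2, -0.4]
grip_width: 1.007
grasp_force: 0.0
```

```bash
python3 -c "
from h import *
go(.5266,.2799,.022)"
```

```text
t 3.3 pos [0.5278 0.2785 0.0236] q [9.726e-01 2.324e-01 3.000e-04 1.000e-04] j [ 0.    0.58 -0.72  1.71  0.44  1.02 -1.98]
F [-0.3  0.2 -0.4] w 1.007 g 0.0 toolaxes x,y [[0.892, 0.452, 0.001], [0.452, -0.892, 0.0]] down in tool [-6.e-04 -3.e-04  1.e+00]
shift units [-0.0006 -0.0024  0.0021] |d| 0.0024
```

Request:
{"op": "move_arm", "data": {
  "motion": [
    [[0,-0.0015,0.0015],[0,0,0],1],
    [[0,0,0],[0,0,0],-1],
    [[0,0,0],[0,0,0],-1],
    [[0,0,0],[0,0,0],-1],
    [[0,0,0],[0,0,0],-1],
    [[0,0,0],[0,0,0],-1],
    [[0,0,0],[0,0,0],-1],
    [[0,0,0],[0,0,0],-1],
    [[0,0,0],[0,0,0],-1]
  ],
  "newtons": 40
}}

```text
clock: 4.2
position: [0.5272, 0.2802, 0.0229]
ee_rot: [0.973, 0.233, 0.001, 0.0]
ft_force: [-2.6, -1.9, 7.9]
grip_width: 0.655
grasp_force: 41.7
```

```bash
python3 -c "
from h import *
go(.5266,.2799,.022)"
```

```text
t 4.2 pos [0.5272 0.2802 0.0229] q [9.725e-01 2.327e-01 6.000e-04 1.000e-04] j [ 0.    0.58 -0.72  1.71  0.44  1.02 -1.98]
F [-2.6 -1.9  7.9] w 0.655 g 41.7 toolaxes x,y [[0.892, 0.453, 0.001], [0.453, -0.892, 0.0]] down in tool [-1.2e-03 -4.0e-04  1.0e+00]
shift units [-0.0009  0.      0.0012] |d| 0.0011
```

Request:
{"op": "move_arm", "data": {
  "motion": [
    [[0,0,-0.02],[0,0,0],-1],
    [[0,0,-0.04],[0,0,0],-1],
    [[0,0,-0.06],[0,0,0],-1],
    [[0,0,-0.06],[0,0,0],-1],
    [[-0.025,0.048,0],[0,0,0],-1],
    [[-0.025,0.048,0],[0,0,0],-1],
    [[-0.025,0.048,0],[0,0,0],-1],
    [[-0.025,0.048,0],[0,0,0],-1],
    [[-0.025,0.048,0],[0,0,0],-1],
    [[-0.025,0.048,0],[0,0,0],-1],
    [[-0.025,0.048,0],[0,0,0],-1],
    [[-0.025,0.048,0],[0,0,0],-1]
  ]
}}

```text
clock: 5.4
position: [0.5232, -0.0462, 0.1578]
ee_rot: [0.972, 0.233, 0.0, 0.0]
ft_force: [0.5, -0.4, -0.6]
grip_width: 0.651
grasp_force: 43.0
```

Request:
{"op": "move_arm", "data": {
  "motion": [
    [[0,0,0],[0,0,0],-1],
    [[0,0,0],[0,0,0],-1],
    [[0,0,0],[0,0,0],-1]
  ]
}}

```text
clock: 5.7
position: [0.5235, -0.0434, 0.1573]
ee_rot: [0.972, 0.234, 0.0, -0.0]
ft_force: [-0.3, 0.8, -0.8]
grip_width: 0.658
grasp_force: 43.1
```

```bash
cat >> h.py <<'E'
import cv2
def shot(n,ctrs,hw=(33,50),s=6):
    T=[]
    for cam,(u,v) in ctrs:
        c=vision.camera(cam); im=c['pixels'][:,:,::-1]; x,y=int(u-hw[0]),int(v-hw[1]); x=max(x,0);y=max(y,0)
        t=cv2.convertScaleAbs(cv2.resize(im[y:y+2*hw[1],x:x+2*hw[0]],None,fx=s,fy=s,interpolation=cv2.INTER_CUBIC),alpha=1.5)
        for k in range(x,x+2*hw[0]):
            if k%10==0: cv2.line(t,((k-x)*s+s//2,0),((k-x)*s+s//2,8),(0,255,255),1); cv2.putText(t,str(k),((k-x)*s-8,20),0,.4,(0,255,255),1)
        for k in range(y,y+2*hw[1]):
            if k%10==0: cv2.line(t,(0,(k-y)*s+s//2),(8,(k-y)*s+s//2),(0,255,255),1); cv2.putText(t,str(k),(10,(k-y)*s+s//2+4),0,.4,(0,255,255),1)
        print(cam,'x0,y0',x,y); T.append(t)
    cv2.imwrite(f'pics/{n}.png',np.hstack(T))
E
python3 -c "
from h import *
go(.5234,-.0449,.115)
shot('a1',[('side',(284,195)),('top',(270,223))])"
```

```text
t 5.7 pos [ 0.5235 -0.0434  0.1573] q [ 9.723e-01  2.336e-01  4.000e-04 -1.000e-04] j [ 0.62  0.24 -0.7   1.79  0.17  1.17 -1.23]
F [-0.3  0.8 -0.8] w 0.658 g 43.1 toolaxes x,y [[0.891, 0.454, 0.001], [0.454, -0.891, 0.0]] down in tool [-7.e-04 -0.e+00  1.e+00]
shift units [-0.0011  0.0017  0.0564] |d| 0.0423
side x0,y0 251 145
top x0,y0 237 173
```

View pics/a1.png

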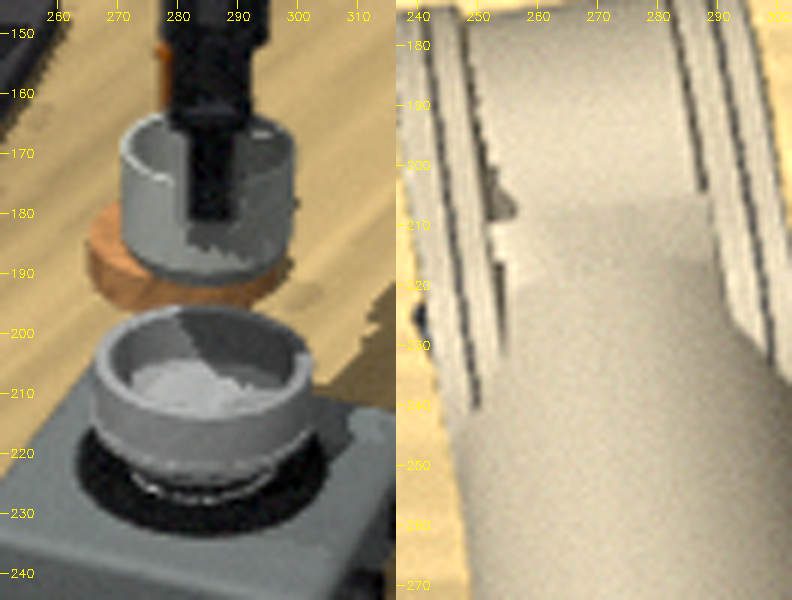

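The side view shows the gripped cup upright above the ring, with its rim centred at raw (285.2,168.8). The top view is hidden by the arm. I'll back-project the side view at the known heights.

```bash
cat >> h.py <<'E'
def at_z(u,v,z,cam='side'):
    c=vision.camera(cam); R,t=np.array(c['R']),np.array(c['t']); o=-R.T@t
    d=R.T@np.array([(u-c['cx'])/c['fx'],(v-c['cy'])/c['fy'],1]); return (o+d*(z-o[2])/d[2]).round(4)
E
python3 -c "
from h import *
print('ring',at_z(284.4,204.8,.091),'cup now',at_z(285.2,168.8,.04+.1573-.0229),'cup orig',at_z(185.5,320.6,.04))"
```

```text
ring [ 0.5273 -0.0467  0.091 ] cup now [ 0.5273 -0.0461  0.1744] cup orig [0.529  0.2803 0.04  ]
```

Request:
{"op": "move_arm", "data": {
  "motion": [
    [[0,0,0.02],[0,0,0],-1],
    [[0,0,0.02],[0,0,0],-1],
    [[0,0,0.015],[0,0,0],-1],
    [[0,0,0.01],[0,0,0],-1],
    [[0,0,0.01],[0,0,0],-1],
    [[0,0,0.005],[0,0,0],-1],
    [[0,0,0],[0,0,0],-1]
  ]
}}

```text
clock: 6.65
position: [0.5232, -0.0448, 0.0962]
ee_rot: [0.973, 0.233, -0.0, -0.0]
ft_force: [0.3, -0.0, -0.4]
grip_width: 0.652
grasp_force: 43.1
```

```bash
python3 -c "
from h import *
go(.5234,-.0449,.095)"
```

```text
t 6.65 pos [ 0.5232 -0.0448  0.0962] q [ 9.725e-01  2.327e-01 -3.000e-04 -1.000e-04] j [ 0.59  0.31 -0.68  1.85  0.22  1.06 -1.27]
F [ 0.3 -0.  -0.4] w 0.652 g 43.1 toolaxes x,y [[0.892, 0.453, -0.0], [0.453, -0.892, -0.0]] down in tool [5.e-04 4.e-04 1.e+00]
shift units [0.0002 0.0003 0.0016] |d| 0.0012
```

Request:
{"op": "move_arm", "data": {
  "motion": [
    [[0,0,0.002],[0,0,0],-1],
    [[0,0,0],[0,0,0],-1],
    [[0,0,0],[0,0,0],0.5],
    [[0,0,0],[0,0,0],1],
    [[0,0,0],[0,0,0],1],
    [[0,0,0],[0,0,0],1],
    [[0,0,-0.03],[0,0,0],1],
    [[0,0,-0.06],[0,0,0],1],
    [[0,0,-0.06],[0,0,0],1],
    [[0,0,0],[0,0,0],1]
  ]
}}

```text
clock: 7.65
position: [0.5263, -0.0445, 0.2138]
ee_rot: [0.973, 0.233, 0.004, 0.002]
ft_force: [0.3, 0.6, -0.7]
grip_width: 0.995
grasp_force: 0.0
```

```bash
python3 -c "
from h import *
go(.436,-.3041,.21)"
```

```text
t 7.65 pos [ 0.5263 -0.0445  0.2138] q [0.9725 0.2328 0.0042 0.0019] j [ 0.63  0.19 -0.71  1.72  0.13  1.27 -1.2 ]
F [ 0.3  0.6 -0.7] w 0.995 g 0.0 toolaxes x,y [[0.892, 0.453, 0.007], [0.453, -0.892, 0.006]] down in tool [-0.0073 -0.0056  1.    ]
shift units [-0.2642  0.2541  0.0045] |d| 0.2749
```

Request:
{"op": "move_arm", "data": {
  "motion": [
    [[-0.033,0.0318,0],[0,0,0],1],
    [[-0.033,0.0318,0],[0,0,0],1],
    [[-0.033,0.0318,0],[0,0,0],1],
    [[-0.033,0.0318,0],[0,0,0],1],
    [[-0.033,0.0318,0],[0,0,0],1],
    [[-0.033,0.0318,0],[0,0,0],1],
    [[-0.033,0.0318,0],[0,0,0],1],
    [[-0.033,0.0318,0],[0,0,0],1],
    [[0,0,0],[0,0,0],1],
    [[0,0,0],[0,0,0],1]
  ]
}}

```text
clock: 8.65
position: [0.4329, -0.3048, 0.2074]
ee_rot: [0.973, 0.232, -0.0, -0.0]
ft_force: [0.6, 1.9, -0.2]
grip_width: 1.001
grasp_force: 0.0
```

```bash
python3 -c "
from h import *
go(.436,-.3041,.10)
shot('a2',[('side',(284,205)),('top',(270,223))])"
```

```text
t 8.65 pos [ 0.4329 -0.3048  0.2074] q [ 9.727e-01  2.320e-01 -1.000e-04 -3.000e-04] j [ 0.98  0.17 -0.5   1.72  0.09  1.27 -0.64]
F [ 0.6  1.9 -0.2] w 1.001 g 0.0 toolaxes x,y [[0.892, 0.451, 0.0], [0.451, -0.892, -0.001]] down in tool [-0.e+00  6.e-04  1.e+00]
shift units [0.0041 0.0011 0.1431] |d| 0.1074
side x0,y0 251 155
top x0,y0 237 173
```

View pics/a2.png

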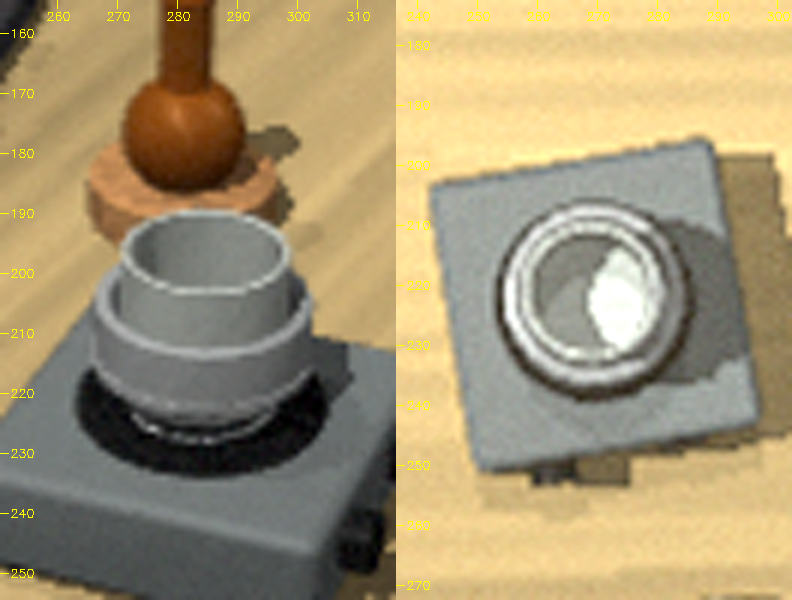

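The larger cup stands level in the ring, with its rim centred at side (284.8,196.6) and top (269.25,221.3). Next, down to the plain tall cup.

```bash
python3 -c "
from h import *
cs,ct=vision.camera('side'),vision.camera('top')
print(tri(cs,ct,(284.8,196.6),(269.25,221.3)),at_z(284.8,196.6,.111))"
```

```text
(array([ 0.52338442, -0.04471588,  0.11246176]), array([0.00304737])) [ 0.5267 -0.0463  0.111 ]
```

Request:
{"op": "move_arm", "data": {
  "motion": [
    [[0.002,0.0005,0.04],[0,0,0],1],
    [[0.002,0.0005,0.05],[0,0,0],1],
    [[0,0,0.05],[0,0,0],1],
    [[0,0,0.04],[0,0,0],1],
    [[0,0,0.03],[0,0,0],1],
    [[0,0,0.015],[0,0,0],1],
    [[0,0,0],[0,0,0],1],
    [[0,0,0],[0,0,0],1]
  ]
}}

```text
clock: 9.7
position: [0.437, -0.304, 0.04]
ee_rot: [0.972, 0.233, 0.0, 0.0]
ft_force: [-0.8, -0.0, 0.6]
grip_width: 1.001
grasp_force: 0.0
```

```bash
python3 -c "
from h import *
go(.436,-.3041,.038)"
```

```text
t 9.7 pos [ 0.437 -0.304  0.04 ] q [9.725e-01 2.329e-01 4.000e-04 5.000e-04] j [ 0.93  0.37 -0.47  1.88  0.2   0.94 -0.74]
F [-0.8 -0.   0.6] w 1.001 g 0.0 toolaxes x,y [[0.891, 0.453, 0.001], [0.453, -0.891, 0.001]] down in tool [-7.0e-04 -1.1e-03  1.0e+00]
shift units [-0.0012 -0.0004  0.0026] |d| 0.0022
```

Request:
{"op": "move_arm", "data": {
  "motion": [
    [[-0.001,0,0.002],[0,0,0],1],
    [[0,0,0],[0,0,0],-1],
    [[0,0,0],[0,0,0],-1],
    [[0,0,0],[0,0,0],-1],
    [[0,0,0],[0,0,0],-1],
    [[0,0,0],[0,0,0],-1],
    [[0,0,0],[0,0,0],-1],
    [[0,0,0],[0,0,0],-1],
    [[0,0,0],[0,0,0],-1],
    [[0,0,0],[0,0,0],-1]
  ],
  "newtons": 40
}}

```text
clock: 10.7
position: [0.4359, -0.3044, 0.0381]
ee_rot: [0.973, 0.233, 0.0, 0.0]
ft_force: [-1.0, 0.2, 5.7]
grip_width: 0.514
grasp_force: 40.0
```

```bash
python3 -c "
from h import *
go(.5234,-.0447,.18)"
```

```text
t 10.7 pos [ 0.4359 -0.3044  0.0381] q [9.725e-01 2.327e-01 2.000e-04 4.000e-04] j [ 0.93  0.37 -0.47  1.89  0.21  0.93 -0.74]
F [-1.   0.2  5.7] w 0.514 g 40.0 toolaxes x,y [[0.892, 0.453, 0.0], [0.453, -0.892, 0.001]] down in tool [-2.e-04 -8.e-04  1.e+00]
shift units [ 0.2608 -0.2558 -0.1893] |d| 0.3086
```

Request:
{"op": "move_arm", "data": {
  "motion": [
    [[0,0,-0.02],[0,0,0],-1],
    [[0,0,-0.05],[0,0,0],-1],
    [[0,0,-0.06],[0,0,0],-1],
    [[0,0,-0.06],[0,0,0],-1],
    [[0.0326,-0.032,0],[0,0,0],-1],
    [[0.0326,-0.032,0],[0,0,0],-1],
    [[0.0326,-0.032,0],[0,0,0],-1],
    [[0.0326,-0.032,0],[0,0,0],-1],
    [[0.0326,-0.032,0],[0,0,0],-1],
    [[0.0326,-0.032,0],[0,0,0],-1],
    [[0.0326,-0.032,0],[0,0,0],-1],
    [[0.0326,-0.032,0],[0,0,0],-1]
  ]
}}

```text
clock: 11.9
position: [0.5233, -0.0431, 0.1811]
ee_rot: [0.973, 0.233, 0.0, 0.0]
ft_force: [0.4, 1.0, -0.7]
grip_width: 0.516
grasp_force: 41.2
```

Request:
{"op": "move_arm", "data": {
  "motion": [
    [[0,0,0],[0,0,0],-1],
    [[0,0,0],[0,0,0],-1],
    [[0,0,0],[0,0,0],-1]
  ]
}}

```text
clock: 12.2
position: [0.5228, -0.0456, 0.1803]
ee_rot: [0.973, 0.232, -0.0, 0.0]
ft_force: [-1.1, -0.1, -1.0]
grip_width: 0.512
grasp_force: 41.2
```

```bash
python3 -c "
from h import *
go(.5234,-.0447,.115)
shot('a3',[('side',(284,180))],hw=(40,50))"
```

```text
t 12.2 pos [ 0.5228 -0.0456  0.1803] q [ 9.727e-01  2.321e-01 -1.000e-04  4.000e-04] j [ 0.63  0.21 -0.7   1.76  0.15  1.22 -1.22]
F [-1.1 -0.1 -1. ] w 0.512 g 41.2 toolaxes x,y [[0.892, 0.452, -0.0], [0.452, -0.892, 0.001]] down in tool [ 3.e-04 -6.e-04  1.e+00]
shift units [ 0.0013 -0.0008  0.0871] |d| 0.0653
side x0,y0 244 130
```

View pics/a3.png

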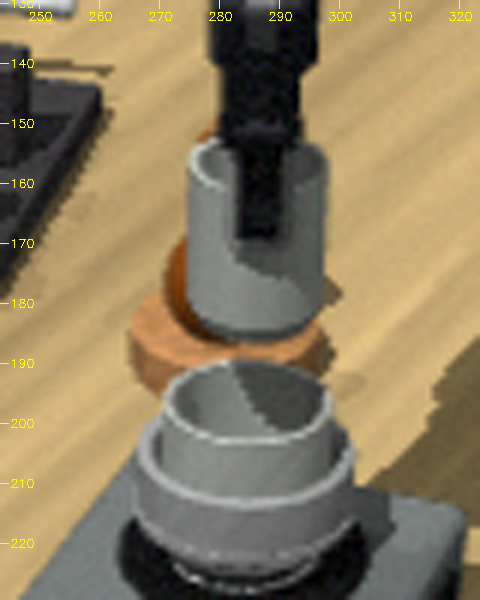

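The small cup hangs upright over the larger cup: its rim is centred at about raw (286.3,157.8) and its foot at about (286.3,181.7).

```bash
python3 -c "
from h import *
print('rim',at_z(286.3,157.8,.2002),'foot',at_z(286.3,181.7,.1422),'large',at_z(284.8,196.6,.111))
c=vision.camera('side');R,t=np.array(c['R']),np.array(c['t'])
for z in(.1422,.2002):
  p=R@np.array([.5267,-.0463,z])+t; print(p[:2]/p[2]*c['fx']+[c['cx'],c['cy']])"
```

```text
rim [ 0.5241 -0.0436  0.2002] foot [ 0.5276 -0.0529  0.1422] large [ 0.5267 -0.0463  0.111 ]
[285.13403282 183.15972549]
[285.81359993 156.97318272]
```

Request:
{"op": "move_arm", "data": {
  "motion": [
    [[0.0015,-0.0008,0.02],[0,0,0],-1],
    [[0,0,0.02],[0,0,0],-1],
    [[0,0,0.015],[0,0,0],-1],
    [[0,0,0.012],[0,0,0],-1],
    [[0,0,0.01],[0,0,0],-1],
    [[0,0,0.008],[0,0,0],-1],
    [[0,0,0],[0,0,0],-1]
  ]
}}

```text
clock: 13.15
position: [0.5234, -0.0433, 0.1154]
ee_rot: [0.973, 0.233, -0.0, -0.0]
ft_force: [-0.3, -0.8, -0.9]
grip_width: 0.515
grasp_force: 41.2
```

```bash
python3 -c "
from h import *
go(.5234,-.0447,.114)"
```

```text
t 13.15 pos [ 0.5234 -0.0433  0.1154] q [ 9.725e-01  2.328e-01 -5.000e-04 -2.000e-04] j [ 0.6   0.29 -0.69  1.83  0.2   1.09 -1.26]
F [-0.3 -0.8 -0.9] w 0.515 g 41.2 toolaxes x,y [[0.892, 0.453, -0.001], [0.453, -0.892, -0.001]] down in tool [8.e-04 7.e-04 1.e+00]
shift units [-0.0009  0.0016  0.0019] |d| 0.002
```

Request:
{"op": "move_arm", "data": {
  "motion": [
    [[0,0,0.002],[0,0,0],-1],
    [[0,0,0],[0,0,0],-1],
    [[0,0,0],[0,0,0],0.3],
    [[0,0,0],[0,0,0],1],
    [[0,0,0],[0,0,0],1],
    [[0,0,0],[0,0,0],1],
    [[0,0,0],[0,0,0],1],
    [[0,0,-0.03],[0,0,0],1],
    [[0,0,-0.06],[0,0,0],1],
    [[0,0,-0.06],[0,0,0],1],
    [[0,0,0],[0,0,0],1],
    [[0,0,0],[0,0,0],1]
  ]
}}

```text
clock: 14.35
position: [0.5243, -0.0435, 0.2281]
ee_rot: [0.973, 0.233, 0.001, 0.001]
ft_force: [0.2, -0.5, -0.8]
grip_width: 0.997
grasp_force: 0.0
```

```bash
python3 -c "
from h import *
go(.6352,-.2332,.22)"
```

```text
t 14.35 pos [ 0.5243 -0.0435  0.2281] q [9.726e-01 2.327e-01 9.000e-04 6.000e-04] j [ 0.64  0.18 -0.71  1.7   0.12  1.31 -1.2 ]
F [ 0.2 -0.5 -0.8] w 0.997 g 0.0 toolaxes x,y [[0.892, 0.453, 0.001], [0.453, -0.892, 0.002]] down in tool [-0.0015 -0.0017  1.    ]
shift units [0.0174 0.2925 0.0113] |d| 0.2199
```

Request:
{"op": "move_arm", "data": {
  "motion": [
    [[0.0025,0.0418,0],[0,0,0],1],
    [[0.0025,0.0418,0],[0,0,0],1],
    [[0.0025,0.0418,0],[0,0,0],1],
    [[0.0025,0.0418,0],[0,0,0],1],
    [[0.0025,0.0418,0],[0,0,0],1],
    [[0.0025,0.0418,0],[0,0,0],1],
    [[0.0025,0.0418,0],[0,0,0],1],
    [[0,0,0],[0,0,0],1],
    [[0,0,0],[0,0,0],1]
  ]
}}

```text
clock: 15.25
position: [0.6343, -0.2331, 0.225]
ee_rot: [0.973, 0.233, -0.001, -0.001]
ft_force: [-0.5, 0.8, -0.3]
grip_width: 0.994
grasp_force: 0.0
```

```bash
python3 -c "
from h import *
go(.6352,-.2332,.12)
shot('a4',[('side',(284,205)),('top',(270,223))])"
```

```text
t 15.25 pos [ 0.6343 -0.2331  0.225 ] q [ 0.9726  0.2325 -0.0011 -0.0011] j [ 0.68  0.51 -0.58  1.29  0.27  1.42 -0.99]
F [-0.5  0.8 -0.3] w 0.994 g 0.0 toolaxes x,y [[0.892, 0.452, -0.002], [0.452, -0.892, -0.003]] down in tool [0.0017 0.0027 1.    ]
shift units [0.0012 0.0011 0.14  ] |d| 0.105
side x0,y0 251 155
top x0,y0 237 173
```

View pics/a4.png

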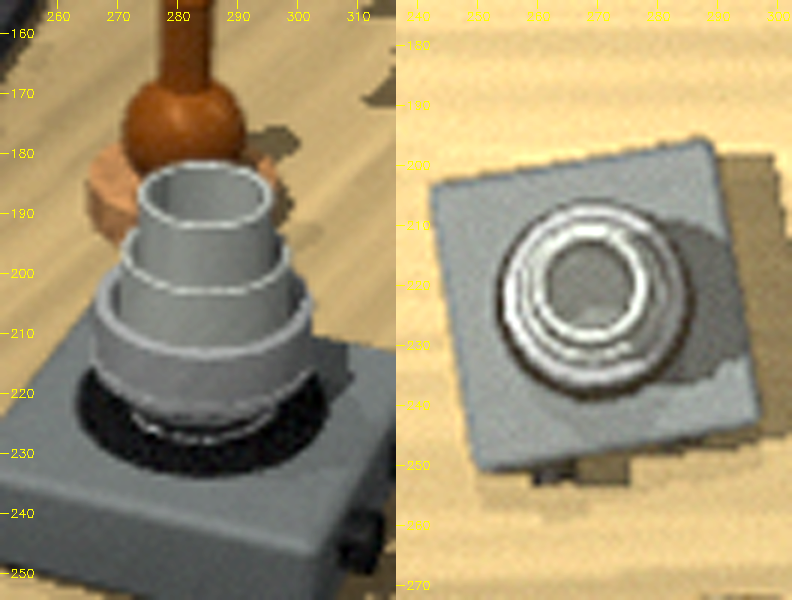

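Both cups stand nested and level; the narrow cup's mouth is centred at side (284.75,187.0) and top (269.0,220.3). Next, the flask.

```bash
python3 -c "
from h import *
cs,ct=vision.camera('side'),vision.camera('top')
print(tri(cs,ct,(284.75,187),(269,220.3)),'expect z .133')"
```

```text
(array([ 0.52373588, -0.04407303,  0.13500034]), array([0.00303031])) expect z .133
```

Request:
{"op": "move_arm", "data": {
  "motion": [
    [[0.001,0.001,0.03],[0,0,0],1],
    [[0,0,0.04],[0,0,0],1],
    [[0,0,0.04],[0,0,0],1],
    [[0,0,0.04],[0,0,0],1],
    [[0,0,0.035],[0,0,0],1],
    [[0,0,0.025],[0,0,0],1],
    [[0,0,0],[0,0,0],1],
    [[0,0,0],[0,0,0],1]
  ]
}}

```text
clock: 16.25
position: [0.636, -0.233, 0.0705]
ee_rot: [0.972, 0.233, 0.0, 0.0]
ft_force: [1.2, 0.4, 0.5]
grip_width: 1.002
grasp_force: 0.0
```

```bash
python3 -c "
from h import *
go(.6352,-.2332,.066)"
```

```text
t 16.25 pos [ 0.636  -0.233   0.0705] q [9.725e-01 2.330e-01 2.000e-04 1.000e-04] j [ 0.67  0.63 -0.55  1.46  0.34  1.15 -1.03]
F [1.2 0.4 0.5] w 1.002 g 0.0 toolaxes x,y [[0.891, 0.453, 0.0], [0.453, -0.891, 0.0]] down in tool [-4.e-04 -3.e-04  1.e+00]
shift units [-0.0011 -0.0003  0.006 ] |d| 0.0046
```

Request:
{"op": "move_arm", "data": {
  "motion": [
    [[-0.001,0,0.005],[0,0,0],1],
    [[0,0,0],[0,0,0],-1],
    [[0,0,0],[0,0,0],-1],
    [[0,0,0],[0,0,0],-1],
    [[0,0,0],[0,0,0],-1],
    [[0,0,0],[0,0,0],-1],
    [[0,0,0],[0,0,0],-1],
    [[0,0,0],[0,0,0],-1],
    [[0,0,0],[0,0,0],-1],
    [[0,0,0],[0,0,0],-1],
    [[0,0,0],[0,0,0],-1],
    [[0,0,0],[0,0,0],-1]
  ],
  "newtons": 60
}}

```text
clock: 17.45
position: [0.6354, -0.2338, 0.0662]
ee_rot: [0.973, 0.233, 0.0, 0.0]
ft_force: [0.2, -0.9, 4.2]
grip_width: 0.261
grasp_force: 58.3
```

```bash
python3 -c "
from h import *
go(.5237,-.0443,.22)"
```

```text
t 17.45 pos [ 0.6354 -0.2338  0.0662] q [9.725e-01 2.327e-01 2.000e-04 2.000e-04] j [ 0.67  0.63 -0.55  1.46  0.34  1.14 -1.03]
F [ 0.2 -0.9  4.2] w 0.261 g 58.3 toolaxes x,y [[0.892, 0.453, 0.0], [0.453, -0.892, 0.0]] down in tool [-4.e-04 -5.e-04  1.e+00]
shift units [-0.0183 -0.2927 -0.2052] |d| 0.2684
```

Request:
{"op": "move_arm", "data": {
  "motion": [
    [[0,0,-0.02],[0,0,0],-1],
    [[0,0,-0.04],[0,0,0],-1],
    [[0,0,-0.05],[0,0,0],-1],
    [[0,0,-0.05],[0,0,0],-1],
    [[0,0,-0.05],[0,0,0],-1],
    [[-0.003,-0.0488,0],[0,0,0],-1],
    [[-0.003,-0.0488,0],[0,0,0],-1],
    [[-0.003,-0.0488,0],[0,0,0],-1],
    [[-0.003,-0.0488,0],[0,0,0],-1],
    [[-0.003,-0.0488,0],[0,0,0],-1],
    [[-0.003,-0.0488,0],[0,0,0],-1]
  ]
}}

```text
clock: 18.55
position: [0.5225, -0.0428, 0.2238]
ee_rot: [0.973, 0.233, -0.0, 0.0]
ft_force: [0.9, 0.9, -0.6]
grip_width: 0.26
grasp_force: 59.3
```

Request:
{"op": "move_arm", "data": {
  "motion": [
    [[0,0,0],[0,0,0],-1],
    [[0,0,0],[0,0,0],-1],
    [[0,0,0],[0,0,0],-1]
  ]
}}

```text
clock: 18.85
position: [0.5239, -0.0452, 0.2236]
ee_rot: [0.973, 0.232, -0.0, 0.0]
ft_force: [-0.6, -0.0, -0.6]
grip_width: 0.263
grasp_force: 59.3
```

```bash
python3 -c "
from h import *
go(.5237,-.0443,.177)
shot('a5',[('side',(284,175))],hw=(40,50))"
```

```text
t 18.85 pos [ 0.5239 -0.0452  0.2236] q [ 9.727e-01  2.321e-01 -0.000e+00  2.000e-04] j [ 0.64  0.18 -0.71  1.7   0.12  1.3  -1.2 ]
F [-0.6 -0.  -0.6] w 0.263 g 59.3 toolaxes x,y [[0.892, 0.452, -0.0], [0.452, -0.892, 0.0]] down in tool [ 1.e-04 -4.e-04  1.e+00]
shift units [ 0.0003 -0.0012  0.0622] |d| 0.0466
side x0,y0 244 125
```

View pics/a5.png

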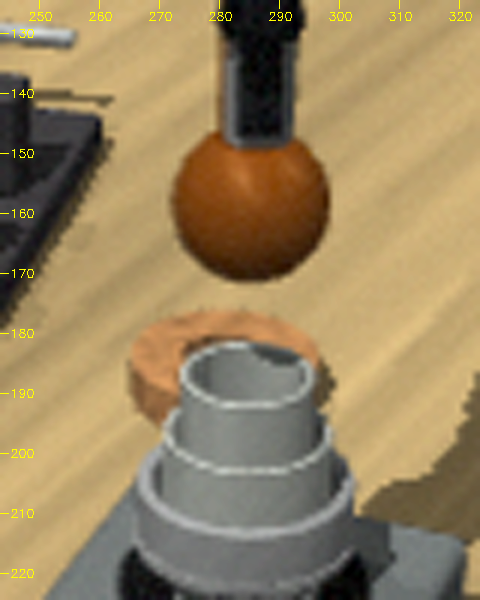

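The flask hangs upright over the cups, its bulb centred at raw (285.3,158.3).

```bash
python3 -c "
from h import *
print(at_z(284.75,187,.133),at_z(285.3,158.3,.1962),at_z(281.2,176.2,.0388))"
```

```text
[ 0.5275 -0.0466  0.133 ] [ 0.5286 -0.0479  0.1962] [ 0.642  -0.2397  0.0388]
```

Request:
{"op": "move_arm", "data": {
  "motion": [
    [[0,-0.001,0.02],[0,0,0],-1],
    [[0,0,0.015],[0,0,0],-1],
    [[0,0,0.01],[0,0,0],-1],
    [[0,0,0.006],[0,0,0],-1],
    [[0,0,0.004],[0,0,0],-1],
    [[0,0,0],[0,0,0],-1],
    [[0,0,0],[0,0,0],-1]
  ]
}}

```text
clock: 19.75
position: [0.5236, -0.0434, 0.1825]
ee_rot: [0.973, 0.233, 0.0, 0.0]
ft_force: [0.2, -0.8, -1.6]
grip_width: 0.26
grasp_force: 59.3
```

```bash
python3 -c "
from h import *
go(.5237,-.0443,.177)"
```

```text
t 19.75 pos [ 0.5236 -0.0434  0.1825] q [9.725e-01 2.328e-01 3.000e-04 1.000e-04] j [ 0.63  0.22 -0.71  1.76  0.15  1.22 -1.22]
F [ 0.2 -0.8 -1.6] w 0.26 g 59.3 toolaxes x,y [[0.892, 0.453, 0.0], [0.453, -0.892, 0.0]] down in tool [-4.e-04 -4.e-04  1.e+00]
shift units [-0.0004  0.0011  0.0073] |d| 0.0056
```

Request:
{"op": "move_arm", "data": {
  "motion": [
    [[0,0,0.004],[0,0,0],-1],
    [[0,0,0.004],[0,0,0],-1],
    [[0,0,0.003],[0,0,0],-1],
    [[0,0,0],[0,0,0],-1],
    [[0,0,0],[0,0,0],-1]
  ]
}}

```text
clock: 20.25
position: [0.5239, -0.0436, 0.1745]
ee_rot: [0.973, 0.233, 0.001, 0.0]
ft_force: [-0.5, 0.4, 5.3]
grip_width: 0.264
grasp_force: 58.5
```

Request:
{"op": "move_arm", "data": {
  "motion": [
    [[0,0,0.004],[0,0,0],-1],
    [[0,0,0.004],[0,0,0],-1],
    [[0,0,0],[0,0,0],-1],
    [[0,0,0],[0,0,0],-1]
  ]
}}

```text
clock: 20.65
position: [0.5241, -0.0436, 0.1688]
ee_rot: [0.973, 0.233, 0.001, 0.0]
ft_force: [-1.0, -1.1, 7.1]
grip_width: 0.268
grasp_force: 58.2
```

Request:
{"op": "move_arm", "data": {
  "motion": [
    [[0,0,0.004],[0,0,0],-1],
    [[0,0,0.004],[0,0,0],-1],
    [[0,0,0],[0,0,0],-1],
    [[0,0,0],[0,0,0],-1]
  ]
}}

```text
clock: 21.05
position: [0.5244, -0.0435, 0.1632]
ee_rot: [0.973, 0.233, 0.001, 0.001]
ft_force: [-0.2, -0.3, 10.0]
grip_width: 0.26
grasp_force: 58.0
```

Request:
{"op": "move_arm", "data": {
  "motion": [
    [[0,0,0.003],[0,0,0],-1],
    [[0,0,0],[0,0,0],-1],
    [[0,0,0],[0,0,0],-1]
  ]
}}

```text
clock: 21.35
position: [0.5253, -0.0436, 0.1621]
ee_rot: [0.973, 0.233, 0.002, 0.001]
ft_force: [-2.0, -0.9, 18.5]
grip_width: 0.262
grasp_force: 58.2
```

Request:
{"op": "move_arm", "data": {
  "motion": [
    [[0,0,0.001],[0,0,0],-1],
    [[0,0,0],[0,0,0],-1],
    [[0,0,0],[0,0,0],-1],
    [[0,0,0],[0,0,0],-1],
    [[0,0,0],[0,0,0],-1],
    [[0,0,0],[0,0,0],-1]
  ]
}}

```text
clock: 21.95
position: [0.5257, -0.0435, 0.162]
ee_rot: [0.973, 0.233, 0.003, 0.001]
ft_force: [-1.5, -0.9, 22.6]
grip_width: 0.259
grasp_force: 57.7
```

```bash
python3 -c "
from h import *
go(.5237,-.0443,.162)
shot('a6',[('side',(284,190))],hw=(40,50))"
```

```text
t 21.95 pos [ 0.5257 -0.0435  0.162 ] q [0.9726 0.2327 0.0027 0.0013] j [ 0.62  0.24 -0.71  1.78  0.17  1.18 -1.23]
F [-1.5 -0.9 22.6] w 0.259 g 57.7 toolaxes x,y [[0.892, 0.453, 0.005], [0.453, -0.892, 0.004]] down in tool [-0.0047 -0.0037  1.    ]
shift units [-0.0029 -0.0003  0.    ] |d| 0.0022
side x0,y0 244 140
```

View pics/a6.png

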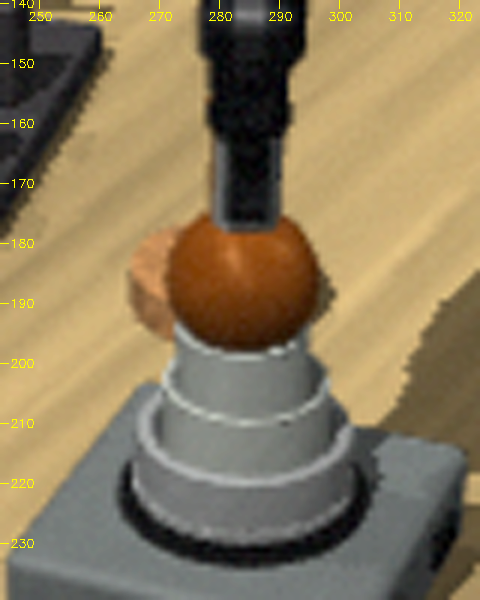

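The bulb (centre at about raw (285,186)) sits in the narrow cup's mouth, and the cups are nested and level. The ring is pressed down against the black disc, at its stop under a 22 N push, with the flask upright. I'm handing it in.

```bash
python3 -c "
from workcell import order
print(order.hand_in())"
```

```text
the job is handed in; nothing more can be done
None
```

I handed the job in at about 22 s of the 72 s allowed: both cups are nested in the ring, and the gripper is still holding the flask upright in the narrow cup, pressed down to the spring's stop with about 22 N. The hand-in gave no verdict.

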